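Post a steel specimen through the flap of the return chute

ROBOT

A 6-joint arm with a two-finger parallel gripper is mounted at the origin on the work surface. World frame = base frame: x ahead of the robot, y to its left, z up, the work surface at z = 0. Lengths are in m, angles in rad, forces in N, time in s.
With the tool pointing down it reaches from about 0.375 to 0.975 m from the base axis. Payload 3.8 kg.
Tool frame: the origin (TCP) lies on the centre line of the jaws, within the pads' length; the fingertips stand 17 mm ahead of it and the grasp point (between the pads) lies 2 mm behind it (bot.tip_extent is the distance from the TCP to the fingertips, in m); z points along the fingers, y is the line along which they close (so a half turn about z gives the same grasp; the last joint's range is limited). The gripper opens to 85 mm and grips with 20 to 120 N. Pads are 22 mm wide; open, the fingers measure 114 mm over their backs; the gripper's body (76 mm by 85 mm) begins 54 mm behind the grasp point. The pads swing forward as they close: fully open they stand 13 mm farther back than shut.
Start: joints at [-1.262, 0.264, 1.604, -0, 1.274, -0.037], TCP at [0.229, -0.635, 0.212] pointing down, gripper open.
Joint ranges: [-2.63, 2.63], [-0.94, 2.18], [0.31, 2.57], [-1.31, 4.45], [0, 2.66], [-2.55, 2.55]. Speed limits (rad/s): [2.57, 2.57, 3.14, 3.14, 3.14, 3.14].

INTERFACE

Orientations are given as a rotation vector (axis times angle).
In Python, from workcell import readout, read_camera, finish_job, bot gives the robot as it stands.
- The arm moves only by the tool jog_arm, never from a script. Its argument "deltas" is one flat list of numbers, 7 for each row, row after row: the shift along the tool's x, y, z in m, then the turn, a rotation vector about the tool's x, y, z in degrees, then the gripper command: -1 is shut, 1 is fully open, values between are in proportion. A call has 1 to 8 rows; each row is the pose to reach, as a shift and turn from the pose commanded when the call began, along the tool's axes at that moment; what a row does not reach only later rows make up. A row lasts 1/10 s, in which the tool goes at most 50 mm and 8.59 degrees, less where a joint would pass 70% of its speed; a pose out of reach is approached as far as the arm can. A call with a gripper value outside its range is refused whole. The fingers move at their own pace and stop on an object; "squeeze" is the grip in N (left out, the last holds). Time passes only in rows, so rows that repeat a pose let the fingers close. It gives the time, the measured TCP pose, the force, the opening and the grip force at its end, in the units of the state.
- readout.read_state(): the state, without advancing time (a new reading comes with each control period).
- read_camera(name): name is "scene" or "top"; returns a dict with "color" (400x640x3 uint8, blue, green, red), "fx", "fy", "cx", "cy" (pixels), "dist" ([k1, k2, p1, p2, k3] as OpenCV has them; the pictures are not rectified), "origin" and "attitude" of the camera in the world. Camera axes: x right, y down, z forward; pixel columns grow to the right and rows downward; lengths in m; the calibration is good to about 2 mm. A picture is of the moment at which its call begins. There is no depth.
- finish_job(): hands the job in; it is judged then, once.
The state is a dict: "time": time; "q": joint angles; "joint_vel": joint speeds; "joint_torque": joint torques, N m; "tool_pos": TCP position; "tcp_rot": TCP orientation; "wrist_force": force on the tool from outside, world axes, zero at the start; "torque": the same for the moment, N m; "width": opening from 0.0 (shut) to 1.0 (fully open); "grip_force": force on a finger pad.
Only numpy, scipy, OpenCV 4.12 (cv2) and the standard library are available. Lean on these libraries where they do the work, as an engineer would, in place of code of your own. Each camera call takes 0.05 s, during which the arm holds its last target. There are 200 camera calls.

TASK

The bare rectangular steel specimen on the loading shelf of the return chute has been examined: push it with your fingertips along the shelf and in through the swing flap, far enough that it slides down the ramp into the collecting box, then draw the fingers back out so that the flap falls shut behind it. Only slide it, flat on the shelf: do not pick it up or tip it over there. Leave the two round mounted specimens on the shelf, and everything on the bench, where they stand.

Things in the scene. Friction and masses are not known exactly. Their poses are not given: they have to be found in the camera images.
- chute: Specimen return chute, fixed on the bench: grey steel lower body, clear plastic upper box, stainless shelf; 245 mm wide, 400 mm long, 164 mm high. Origin: on the bench, mid-width, right below the lower edge of the closed flap. +x is the feed direction (shelf, flap, box), which runs roughly from the robot's left to its right; +y is to the left of the feed direction (away from the robot), +z up.
- shelf_front (a point): Middle of the front edge of the loading shelf, at x = -163 mm in the chute's frame, z = 90 mm: the shelf's level top. The shelf is smooth stainless steel (friction about 0.25), runs from here to the flap and on past it to the sill, and has 10 mm high lips at y = +-108 mm.
- sill (a point): Middle of the sill, the inner end of the level shelf, 25 mm past the chute's origin (x) and 90 mm up. From here a slippery ramp goes down at 32 degrees into the collecting box. A specimen goes over and slides off by itself once its centre is about 5 to 10 mm past the sill.
- box_floor (a point): Middle of the padded floor of the collecting box at the foot of the ramp, 22 mm above the bench, 180 mm past the chute's origin. The box ends at x = +235 mm of the chute; its clear cover, 164 mm above the bench, reaches from the header over the flap to there.
- flap (a joint): Opening angle of the stainless flap (194 mm wide, 60 mm long, 2.5 mm thick, 130 g) that hangs in the doorway from a hinge along its top edge. 0 = shut (it hangs against its stop, leaning 10 degrees, lower edge farther in than the hinge), positive = its lower edge swung inwards (+x of the chute) and up, at most 1.15 rad. It opens inwards only, under a push of less than 1 N, and falls shut by its own weight as soon as nothing holds it.
- flap_hinge (a point): Middle of the flap's hinge axis, which runs along the chute's y, 154 mm above the bench (64 mm above the shelf) and 10.5 mm on the shelf's side of the chute's origin. The doorway below it is 204 mm wide (y = +-102 mm) and about 59 mm high in the clear; its fixed jambs and header lie between x = -17 and +4 mm, the header's top is 164 mm above the bench.
- flap_edge (a point): Middle of the flap's lower edge; about 5 mm above the shelf when shut.
- specimen_center (a point): Centre of the bare steel specimen, a dark rectangular block with a bright polished top, 48 mm (its x) by 60 mm (its y) by 22 mm high, about 0.35 to 0.65 kg, lying on the +y or the -y half of the loading shelf, with its y roughly across the shelf (within 15 degrees). The centre is 11 mm above the shelf.
- mount_a: Round black resin-mounted specimen, 30 mm diameter, 22 mm high, on the half of the shelf that the steel specimen is not on. Origin: centre of its underside. To stay there.
- mount_b: A second such round specimen, 30 mm diameter, 20 mm high, about 45 mm nearer to the shelf's front edge than mount_a. Origin: centre of its underside. To stay there.
- test_block: Bystander: round steel hardness test block, 64 mm diameter, 16 mm high, on the bench beside the chute, on the side of its -y. Origin: centre of its underside.
- dish: Bystander: shallow glass dish, 90 mm diameter, 18 mm high, on the bench beside the chute, on the side of its +y. Origin: centre of its underside.
- bottle: Bystander: white bottle, 64 mm diameter, 170 mm high, on the bench at the robot's far left. Origin: centre of its underside.
- carton: Bystander: closed cardboard carton, 110 x 130 x 60 mm high, on the bench at the robot's far right. Origin: centre of its underside.
- offcut: Bystander: steel offcut, 30 x 70 x 24 mm, on the bench (not on the shelf), to the robot's right. Origin: centre of its underside.
Mind the look-alikes: they are no part of the job. What is shaped like the part that bears specimen_center but orange, purple or turquoise is not meant.

How it is judged:
On the way, in this order (a step that is already met when the one before it is completed fails the run):
1. the flap is pushed open with the steel specimen going in under it (value of joint flap above 0.3 rad and x of specimen_center in the frame of chute between -0.025 and 0.06 m), for 0.05 s.
2. the steel specimen has slid down the ramp (x of specimen_center in the frame of chute between 0.06 and 0.235 m and z of specimen_center in the frame of chute below 0.085 m), for 0.1 s.
At the end, for the whole second after the job is handed in: the steel specimen lies at rest in the collecting box (its centre more than 60 mm past the flap and below the shelf's level), the flap hangs shut (within 0.05 rad), the round mounted specimens are within 15 mm and the bench things within 20 mm of where they stood (all of step 2 and linear speed of specimen below 0.02 m/s and value of joint flap below 0.05 rad and distance of each of mount_a, mount_b from where it was at the start of the episode below 0.015 m and distance of each of test_block, dish, bottle, carton, offcut from where it was at the start of the episode below 0.02 m); the robot touches nothing.
It fails at once if the steel specimen is lifted more than 12 mm (z of specimen_center in the frame of chute above 0.113 m).
It fails at once if the steel specimen is tipped over on the shelf (more than 0.5 rad) (x of specimen_center in the frame of chute below 0 m and angle between specimen_center's own z axis and vertical above 0.5 rad).
It fails at once if a round mounted specimen is moved more than 15 mm (distance of any of mount_a, mount_b from where it was at the start of the episode above 0.015 m).
It fails at once if something on the bench is moved more than 20 mm (distance of any of test_block, dish, bottle, carton, offcut from where it was at the start of the episode above 0.02 m).
It also fails if it takes over 35 s, if anything falls off the work surface, if the arm or the gripper's body presses on something with over 40 N, if the wrist force passes 120 N, or if a joint passes its speed limit or range.

## Working session

There is one attempt and no reset: what is moved stays moved. The work goes in short steps, Python scripts to look and compute and a tool call to move; the robot and the scene stay as the last step left them, time stands still between calls to the robot, and variables do not carry over. Pictures are saved under pics/ and viewed, at most 10 in all, crops included, and the job is handed in when it is done.

Besides the shell and the picture viewer there is one more tool, called after "Call:" by a JSON object that holds its "name" and its "arguments". jog_arm: Moves the arm, as the interface text tells. Its arguments: {"type":"object","properties":{"deltas":{"type":"array"},"squeeze":{"type":"number"}},"required":["deltas"]}

```bash
mkdir -p pics; ls; python3 - <<'E'
from workcell import readout, read_camera, bot
import cv2,json
s=readout.read_state(); print(s)
for n in("scene","top"):
    c=read_camera(n); cv2.imwrite(f"pics/{n}0.png",c["color"]); print({k:v for k,v in c.items() if k!="color"})
    
E
```

```text
pics
{'time': 0.0, 'q': array([-1.26190749e+00,  2.64750020e-01,  1.60537239e+00, -1.32355292e-05,
        1.27367864e+00, -3.69154650e-02]), 'joint_vel': array([ 1.94633761e-04, -1.30276014e-04, -3.39196086e-05,  7.82419131e-05,
       -3.18498400e-04,  5.68768582e-04]), 'joint_torque': array([ 2.23402429e-03, -5.15103328e+01, -3.67314863e+01,  2.11807774e-04,
        1.30324109e-02,  7.81906124e-06]), 'tool_pos': array([ 0.22854504, -0.63431886,  0.21096504]), 'tcp_rot': array([-3.09259555e+00, -5.40115602e-01,  4.89624902e-04]), 'wrist_force': array([-0.52998034,  0.3009488 ,  0.39240319]), 'torque': array([-0.02428996,  0.0314768 ,  0.02921879]), 'grip_force': 0.0, 'width': 0.9995663744759019}
{'fx': 383.3123887755099, 'fy': 383.3123887755099, 'cx': 313.92621073258505, 'cy': 203.01102208912053, 'dist': array([-0.03319088,  0.        ,  0.        ,  0.        ,  0.        ]), 'origin': array([ 1.35819964, -0.44496073,  0.8288285 ]), 'attitude': array([-1.98686582, -1.10724198,  0.54206779])}
{'fx': 446.63712494262666, 'fy': 446.63712494262666, 'cx': 320.41984620680694, 'cy': 201.09152820063525, 'dist': array([0.01324147, 0.        , 0.        , 0.        , 0.        ]), 'origin': array([0.31335106, 0.01868456, 1.52396174]), 'attitude': array([-2.10767401,  2.15462585, -0.17387962])}
```

View pics/top0.png

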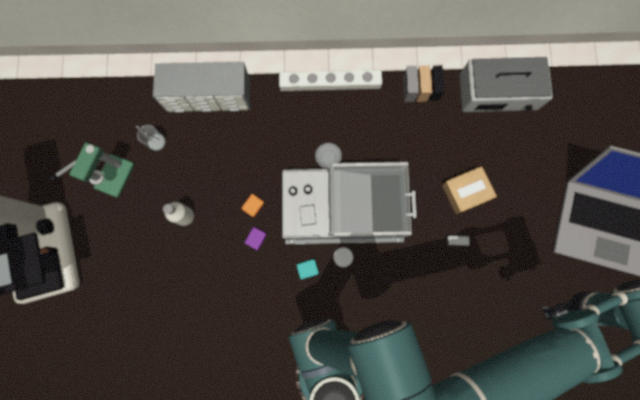

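View pics/scene0.png

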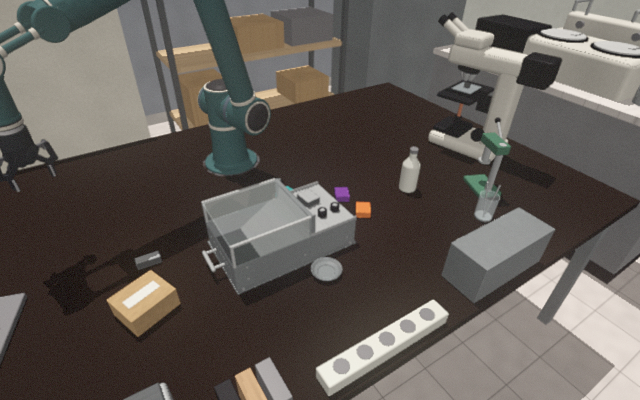

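Top view: the steel block with a bright top is at about (308,215) on the shelf's -y half, and the mounts are at (293,190) and (308,188). The look-alikes are orange (252,205), purple (255,238) and turquoise (307,269). They are coloured and lie on the bench, so the one meant is the grey block on the shelf. I'll confirm it in an enlarged crop.

```bash
cat > h.py <<'E'
import numpy as np,cv2
from scipy.spatial.transform import Rotation as R
from workcell import readout, read_camera, bot
def ray(c,uv,z):
    uv=np.array(uv,float).reshape(-1,1,2)
    K=np.array([[c["fx"],0,c["cx"]],[0,c["fy"],c["cy"]],[0,0,1]])
    n=cv2.undistortPoints(uv,K,c["dist"]).reshape(-1,2)
    d=R.from_rotvec(c["attitude"]).apply(np.c_[n,np.ones(len(n))])
    o=c["origin"]; return o+d*((z-o[2])/d[:,2])[:,None]
def proj(c,P):
    K=np.array([[c["fx"],0,c["cx"]],[0,c["fy"],c["cy"]],[0,0,1]])
    r=R.from_rotvec(c["attitude"]).inv()
    return cv2.projectPoints(np.array(P,float).reshape(-1,3),r.as_rotvec(),-r.apply(c["origin"]),K,c["dist"])[0].reshape(-1,2)
E
python3 - <<'E'
import cv2
i=cv2.imread("pics/top0.png")[155:255,275:425]
cv2.imwrite("pics/crop1.png",cv2.resize(i,(795,530),interpolation=cv2.INTER_CUBIC))
E
```

```text
(no output)
```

View pics/crop1.png

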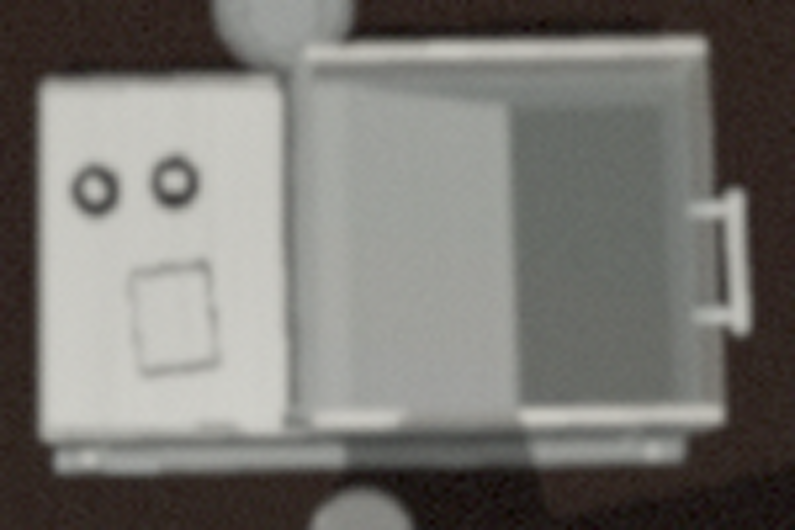

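The crop confirms it: the steel block has corners at crop px (130,270), (208,262), (217,365) and (143,375), and both round mounts are on the other half. Next I'll turn these into positions.

```bash
python3 - <<'E'
from h import *
c=read_camera("top"); cs=read_camera("scene")
f=lambda p:(np.array(p,float)+.5)/5.3-.5+[275,155]
p=lambda n,q,z:print(n,np.round(ray(c,f(q),z)[:,:2]*1000).tolist())
sh=[(40,78),(40,438)]; bx=[(708,40),(725,418)]
p("shelf front L,R (z=.1)",sh,.1)
p("box end L,R (z=.164)",bx,.164)
S=ray(c,f(sh),.1).mean(0);B=ray(c,f(bx),.164).mean(0)
d=(B-S)[:2];print("len",np.linalg.norm(d));
ex=d/np.linalg.norm(d);ey=np.array([-ex[1],ex[0]]);print("yaw",np.degrees(np.arctan2(d[1],d[0])))
O=S[:2]+ex*.163;print("O",O,"O from box",B[:2]-.235*ex)
tc=lambda P:np.round(np.c_[(P[:,:2]-O)@ex,(P[:,:2]-O)@ey]*1000).tolist()
sp=ray(c,f([(130,270),(208,262),(217,365),(143,375)]),.112)
print("spec",np.round(sp[:,:2]*1000).tolist(),"chute",tc(sp),"c",tc(sp.mean(0)[None]),"world",sp.mean(0))
print("mounts",tc(ray(c,f([(175,182)]),.112)),tc(ray(c,f([(96,190)]),.11)))
print("hinge-side shelf corners",tc(ray(c,f([(283,85),(290,428)]),.09)))
for nm,P in(("spec",[sp.mean(0)]),):print(proj(cs,P))
w=lambda x,y,z:[*(O+ex*x+ey*y),z]
print("scene: ", proj(cs,[w(-.163,.1225,.1),w(-.163,-.1225,.1),w(.235,.1225,.164),w(.235,-.1225,.164)]).round().tolist(), proj(cs,[w(-.01,.1225,.164)]))
E
python3 - <<'E'
import cv2
i=cv2.imread("pics/scene0.png")[165:295,195:370]
cv2.imwrite("pics/crop2.png",cv2.resize(i,(787,585),interpolation=cv2.INTER_CUBIC))
E
```

```text
shelf front L,R (z=.1) [[663.0, 147.0], [441.0, 148.0]]
box end L,R (z=.164) [[661.0, -254.0], [438.0, -251.0]]
len 0.4000238929844014
yaw -90.34048995660288
O [ 0.55112555 -0.01554119] O from box [ 0.55111352 -0.01756505]
spec [[540.0, 92.0], [544.0, 45.0], [481.0, 41.0], [476.0, 85.0]] chute [[-108.0, -12.0], [-60.0, -8.0], [-56.0, -70.0], [-100.0, -76.0]] c [[-81.0, -41.0]] world [0.51033549 0.06565959 0.112     ]
mounts [[-80.0, 42.0]] [[-128.0, 38.0]]
hinge-side shelf corners [[-13.0, 107.0], [-12.0, -107.0]]
[[307.56371602 195.03590667]]
scene:  [[359.0, 217.0], [316.0, 179.0], [232.0, 250.0], [200.0, 199.0]] [[315.92200221 217.55903188]]
```

View pics/crop2.png

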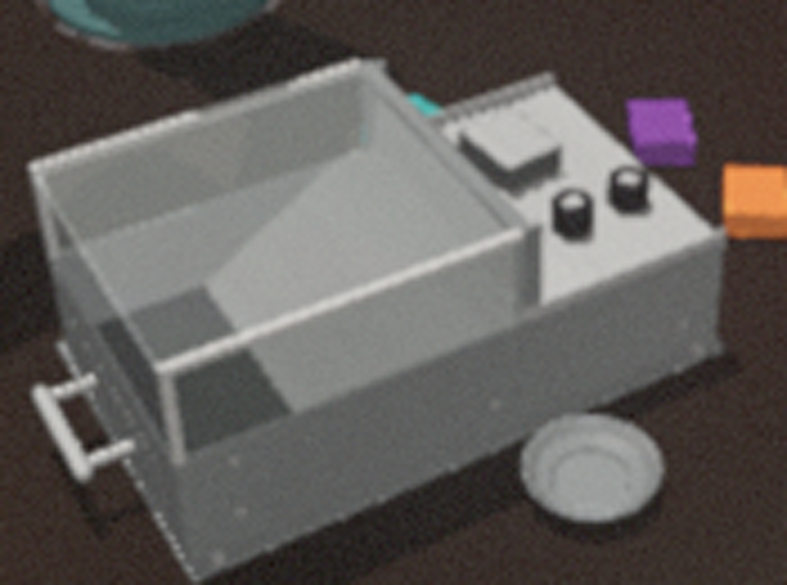

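The scene crop agrees with this: the steel block is beside the two black mounts on the shelf, and the coloured ones lie on the bench. I'll push with the tool leaning about 45°, so the fingers go in under the header and the body stays above the shelf. First I'll see what `bot` offers.

Call:
{"name": "jog_arm", "arguments": {"deltas": [0.32, -0.24, -0.15, 0, 0, -35, -0.3, 0.32, -0.24, -0.15, 0, 0, -35, -0.3, 0.32, -0.24, -0.15, 0, 0, -35, -0.3, 0.32, -0.24, -0.15, 0, 0, -35, -0.3, 0.32, -0.24, -0.15, 0, 0, -35, -0.3, 0.32, -0.24, -0.15, 0, 0, -35, -0.3, 0.32, -0.24, -0.15, 0, 0, -35, -0.3, 0.32, -0.24, -0.15, 0, 0, -35, -0.3]}}

```text
time: 1.0
tool_pos: [0.4351, -0.3203, 0.3534]
tcp_rot: [2.789, 1.446, 0.0]
wrist_force: [0.5, -0.2, 0.5]
width: 0.347
grip_force: 0.0
```

```bash
cat >> h.py <<'E'
O=np.array([.551,-.0165]); PSI=np.radians(-90.4)
EX=np.array([np.cos(PSI),np.sin(PSI),0]);EY=np.array([-EX[1],EX[0],0]);EZ=np.array([0,0,1.])
def W(x,y,z): return np.array([*O,0])+EX*x+EY*y+EZ*z
def C(P): P=np.asarray(P)-[*O,0]; return np.array([P@EX,P@EY,P@EZ])
def pose(a):   # a = lean from vertical towards feed, deg; tool y = chute +y
    a=np.radians(a); z=EX*np.sin(a)-EZ*np.cos(a); y=EY
    return R.from_matrix(np.c_[np.cross(y,z),y,z])
def to(tip,a):  # tip target in chute frame
    s=readout.read_state(); r=R.from_rotvec(s["tcp_rot"]); g=pose(a)
    P=W(*tip)-.017*g.apply([0,0,1])
    print("delta mm",(1000*r.inv().apply(P-s["tool_pos"])).round(1),"rot",np.degrees((r.inv()*g).as_rotvec()).round(1))
def st():
    s=readout.read_state(); r=R.from_rotvec(s["tcp_rot"])
    print("t",round(s["time"],2),"q",s["q"].round(2),"tip chute mm",(1000*C(s["tool_pos"]+.017*r.apply([0,0,1]))).round(1),"F",s["wrist_force"].round(1),"w",round(s["width"],2))
E
python3 - <<'E'
from h import *
st(); to((-.20,-.041,.33),20)
E
```

```text
t 1.0 q [-0.68 -0.05  1.69  0.    1.5  -0.07] tip chute mm [ 304.6 -113.8  336.4] F [ 0.5 -0.2  0.5] w 0.35
delta mm [ 460.6 -231.5    7.4] rot [ -6.1 -19.4 -34.4]
```

Call:
{"name": "jog_arm", "arguments": {"deltas": [0.46, -0.23, 0.005, -6, -19.5, -34.5, -0.3, 0.46, -0.23, 0.005, -6, -19.5, -34.5, -0.3, 0.46, -0.23, 0.005, -6, -19.5, -34.5, -0.3, 0.46, -0.23, 0.005, -6, -19.5, -34.5, -0.3, 0.46, -0.23, 0.005, -6, -19.5, -34.5, -0.3, 0.46, -0.23, 0.005, -6, -19.5, -34.5, -0.3, 0.46, -0.23, 0.005, -6, -19.5, -34.5, -0.3, 0.46, -0.23, 0.005, -6, -19.5, -34.5, -0.3]}}

```text
time: 1.8
tool_pos: [0.4941, 0.0758, 0.3489]
tcp_rot: [2.036, 2.027, -0.362]
wrist_force: [1.2, -1.2, 0.3]
width: 0.348
grip_force: 0.0
```

```bash
python3 - <<'E'
from h import *
st(); to((-.18,-.041,.22),47)
E
```

```text
t 1.8 q [ 0.34 -0.05  1.75 -0.33  1.57  0.36] tip chute mm [-86.1 -57.5 332.9] F [ 1.2 -1.2  0.3] w 0.35
delta mm [134.7  16.9  75.6] rot [ -0.  -26.9   0.1]
```

Call:
{"name": "jog_arm", "arguments": {"deltas": [0.135, 0.017, 0.075, 0, -27, 0, -0.3, 0.135, 0.017, 0.075, 0, -27, 0, -0.3, 0.135, 0.017, 0.075, 0, -27, 0, -0.3, 0.135, 0.017, 0.075, 0, -27, 0, -0.3, 0.135, 0.017, 0.075, 0, -27, 0, -0.3, 0.135, 0.017, 0.075, 0, -27, 0, -0.3]}}

```text
time: 2.4
tool_pos: [0.5127, 0.174, 0.2343]
tcp_rot: [1.743, 1.732, -0.757]
wrist_force: [0.9, -0.6, 0.4]
width: 0.351
grip_force: 0.0
```

```bash
python3 - <<'E'
from h import *
st(); to((-.140,-.041,.115),47)
c=read_camera("scene"); i=c["color"]; cv2.imwrite("pics/s2.png",cv2.resize(i[60:300,180:500],(800,600),interpolation=cv2.INTER_CUBIC))
E
```

```text
t 2.4 q [ 0.67  0.34  1.69 -0.61  1.68  0.79] tip chute mm [-177.8  -39.6  222.7] F [ 0.9 -0.6  0.4] w 0.35
delta mm [ 53.   -1.5 101.1] rot [ 0.1  0.  -0. ]
```

View pics/s2.png

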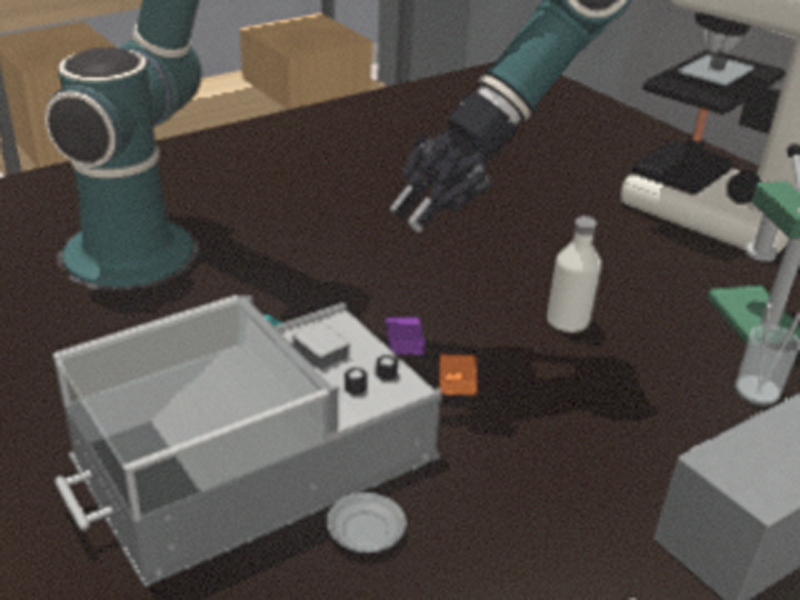

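The gripper is leaning correctly in front of the shelf, with its fingertips at crop px (400,210) and (417,226). The bottle is well clear. Next I go down behind the specimen.

Call:
{"name": "jog_arm", "arguments": {"deltas": [0.053, -0.0015, 0.101, 0, 0, 0, -0.3, 0.053, -0.0015, 0.101, 0, 0, 0, -0.3, 0.053, -0.0015, 0.101, 0, 0, 0, -0.3, 0.053, -0.0015, 0.101, 0, 0, 0, -0.3]}}

```text
time: 2.85
tool_pos: [0.51, 0.1344, 0.1272]
tcp_rot: [1.746, 1.73, -0.759]
wrist_force: [0.3, 0.9, 1.0]
width: 0.351
grip_force: 0.0
```

```bash
python3 - <<'E'
from h import *
st(); to((-.135,-.041,.098),47)
c=read_camera("scene"); i=c["color"]; cv2.imwrite("pics/s3.png",cv2.resize(i[140:240,265:385],(720,600),interpolation=cv2.INTER_CUBIC))
s=readout.read_state();P=C(s["tool_pos"]);
f=lambda p:((proj(c,[W(*p)])[0]-[265,140])*6).round()
t=C(s["tool_pos"]+.017*R.from_rotvec(s["tcp_rot"]).apply([0,0,1]));print("tip px",f(t),"shelf below",f([t[0],t[1],.09]))
E
```

```text
t 2.85 q [ 0.63  0.41  1.82 -0.63  1.5   0.88] tip chute mm [-138.2  -42.1  115.6] F [0.3 0.9 1. ] w 0.35
delta mm [10.7  1.1 14.3] rot [-0.1 -0.  -0.1]
tip px [347. 291.] shelf below [346. 331.]
```

View pics/s3.png

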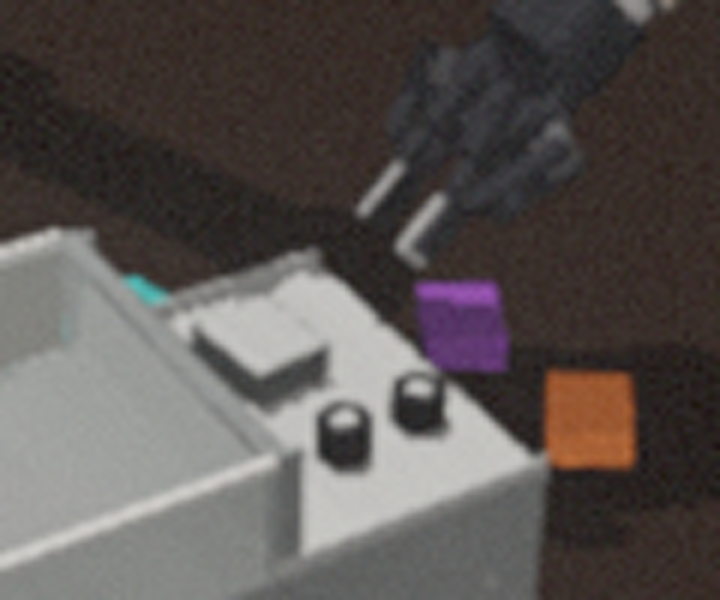

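In the picture the fingertips are at about crop (388,234), but I predicted (347,291). I'll take a fresh look in both views before trusting the height.

```bash
python3 - <<'E'
from h import *
st()
s=readout.read_state(); r=R.from_rotvec(s["tcp_rot"])
a=read_camera("scene"); b=read_camera("top")
for c,n,(u,v,w,h) in((a,"a",(290,140,80,80)),(b,"b",(265,170,80,80))):
    im=cv2.resize(c["color"][v:v+h,u:u+w],(400,400),interpolation=cv2.INTER_CUBIC)
    for d in(0,.017):
        p=(proj(c,[s["tool_pos"]+d*r.apply([0,0,1])])[0]-[u,v])*5; cv2.circle(im,tuple(int(k) for k in p),4,(0,0,255) if d else (0,255,0),1);print(n,d,p)
    globals()[n+"i"]=im
cv2.imwrite("pics/s4.png",np.hstack([ai,bi]))
st()
E
```

```text
t 2.9 q [ 0.63  0.41  1.81 -0.63  1.5   0.88] tip chute mm [-139.5  -40.8  116.7] F [-0.   0.4  0.4] w 0.35
a 0 [181.05079472 222.38970412]
a 0.017 [164.53101373 242.75763351]
b 0 [100.62102888 220.32154369]
b 0.017 [121.68705075 222.52568416]
t 3.0 q [ 0.63  0.41  1.81 -0.63  1.5   0.88] tip chute mm [-141.3  -39.8  116.9] F [-0.4  0.3 -0.5] w 0.35
```

View pics/s4.png

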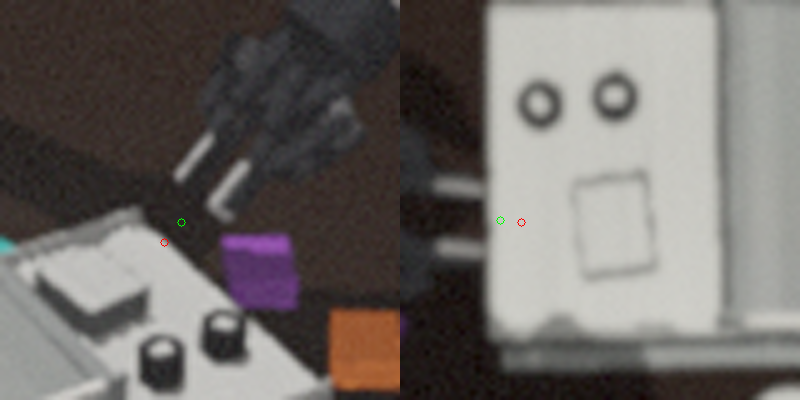

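```bash
python3 - <<'E'
from h import *
a=read_camera("scene"); b=read_camera("top")
def tri(p,q):
    A=[];
    o1,o2=a["origin"],b["origin"]; d1=ray(a,p,0)[0]-o1; d2=ray(b,q,0)[0]-o2
    d1/=np.linalg.norm(d1);d2/=np.linalg.norm(d2)
    k=np.linalg.lstsq(np.c_[d1,-d2],o2-o1,rcond=None)[0]
    P,Q=o1+k[0]*d1,o2+k[1]*d2; print("chute mm",(1000*C((P+Q)/2)).round(),"gap mm",round(1000*np.linalg.norm(P-Q),1))
tri((330.2,179.4),(282,213.5))         # fingertips, mid
tri((326,176),(282,219.5)); tri((334.3,183),(282,207.3))  # near, far finger
tri((265+262/6,140+337/6),(308,215))    # specimen top check
for x in(-180,-170,-160,-150,-140): print(x,proj(a,[W(x/1e3,-.041,.117+(-140-x)*.93/1e3)]).round(1),proj(b,[W(x/1e3,-.041,.117+(-140-x)*.93/1e3)]).round(1))
E
```

```text
chute mm [-163.  -40.  144.] gap mm 5.6
chute mm [-161.  -60.  147.] gap mm 2.7
chute mm [-164.  -19.  142.] gap mm 7.5
chute mm [-83. -41. 107.] gap mm 5.1
-180 [[333.7 175.3]] [[275.4 213.1]]
-170 [[331.  178.6]] [[278.9 213.5]]
-160 [[328.3 181.9]] [[282.4 213.8]]
-150 [[325.7 185.1]] [[285.8 214.2]]
-140 [[323.  188.4]] [[289.2 214.5]]
```

Both views put the real fingertips about 33 mm behind the nominal point, at x≈-164, z≈142 instead of -140, 117. I'll go down in small steps and check with force and camera.

```bash
python3 - <<'E'
from h import *
to((-.125,-.041,.100),47)
E
```

```text
delta mm [ 0.2 -0.8 22.9] rot [ 0.2 -0.1 -0.1]
```

Call:
{"name": "jog_arm", "arguments": {"deltas": [0, -0.001, 0.012, 0, 0, 0, -0.3, 0, -0.001, 0.023, 0, 0, 0, -0.3, 0, -0.001, 0.023, 0, 0, 0, -0.3]}}

```text
time: 3.4
tool_pos: [0.5074, 0.118, 0.1073]
tcp_rot: [1.741, 1.733, -0.766]
wrist_force: [-0.0, 0.2, -0.6]
width: 0.349
grip_force: 0.0
```

```bash
python3 - <<'E'
from h import *
st()
s=readout.read_state(); r=R.from_rotvec(s["tcp_rot"])
a=read_camera("scene"); b=read_camera("top")
for c,n,(u,v,w,h) in((a,"a",(285,150,60,60)),(b,"b",(265,185,60,60))):
    im=cv2.resize(c["color"][v:v+h,u:u+w],(400,400),interpolation=cv2.INTER_CUBIC)
    for d in(0,.017):
        p=(proj(c,[s["tool_pos"]+d*r.apply([0,0,1])])[0]-[u,v])*400/60; cv2.circle(im,tuple(int(k) for k in p),4,(0,0,255) if d else (0,255,0),1)
    globals()[n+"i"]=im
cv2.imwrite("pics/s5.png",np.hstack([ai,bi]))
st()
E
```

```text
t 3.4 q [ 0.61  0.41  1.85 -0.64  1.46  0.89] tip chute mm [-121.7  -44.6   95.8] F [-0.   0.2 -0.6] w 0.35
t 3.5 q [ 0.61  0.41  1.85 -0.64  1.46  0.89] tip chute mm [-122.7  -43.8   96.6] F [-0.5  0.2 -0.2] w 0.35
```

View pics/s5.png

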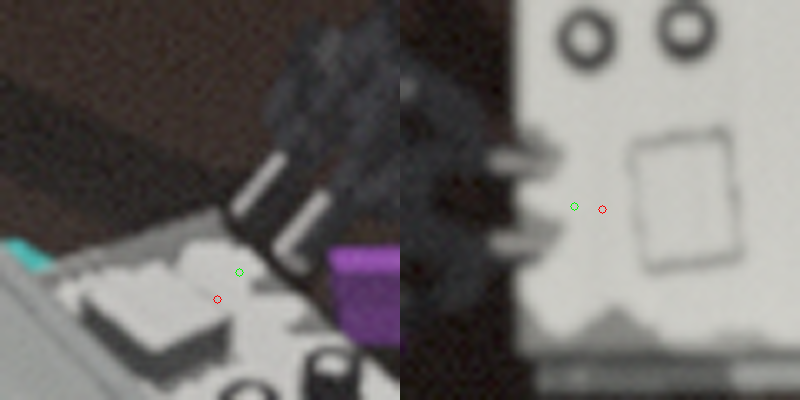

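The fingertips are visibly still high, about z 0.126 at x≈-150, with shadows on the shelf and no force. I'll trust the cameras, move forward, then feel for the shelf in small steps.

Call:
{"name": "jog_arm", "arguments": {"deltas": [-0.0025, 0.002, 0.013, 0, 0, 0, -0.3, -0.005, 0.002, 0.0255, 0, 0, 0, -0.3, -0.005, 0.002, 0.0255, 0, 0, 0, -0.3]}}

```text
time: 3.8
tool_pos: [0.5094, 0.0954, 0.0938]
tcp_rot: [1.742, 1.732, -0.766]
wrist_force: [0.1, -0.7, 0.3]
width: 0.352
grip_force: 0.0
```

```bash
python3 - <<'E'
from h import *
st()
s=readout.read_state(); r=R.from_rotvec(s["tcp_rot"])
a=read_camera("scene"); b=read_camera("top")
st()
o=[]
for c,(u,v,w,h) in((a,(285,150,60,60)),(b,(265,185,60,60))):
    o.append(cv2.resize(c["color"][v:v+h,u:u+w],(400,400),interpolation=cv2.INTER_CUBIC))
cv2.imwrite("pics/s6.png",np.hstack(o))
E
```

```text
t 3.8 q [ 0.58  0.41  1.88 -0.66  1.42  0.89] tip chute mm [-99.2 -42.5  82.2] F [ 0.1 -0.7  0.3] w 0.35
t 3.9 q [ 0.58  0.41  1.88 -0.66  1.42  0.89] tip chute mm [-100.5  -41.6   83.1] F [ 0.  -0.1  0.5] w 0.35
```

View pics/s6.png

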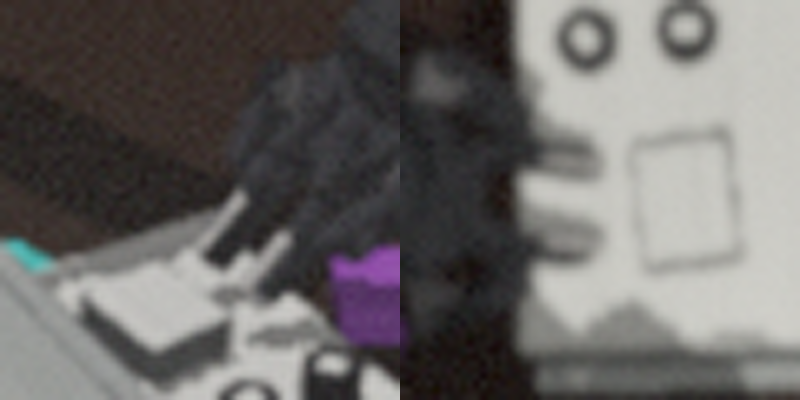

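The tips now hang just above the shelf, with their ends at crop (598,165) and (595,248) in the top view, about 20 mm behind the block's rear face. Next I feel downwards.

Call:
{"name": "jog_arm", "arguments": {"deltas": [0.0015, 0, 0.0014, 0, 0, 0, -0.3, 0.0029, 0, 0.0027, 0, 0, 0, -0.3, 0.0029, 0, 0.0027, 0, 0, 0, -0.3, 0.0044, 0, 0.0041, 0, 0, 0, -0.3, 0.0044, 0, 0.0041, 0, 0, 0, -0.3]}}

```text
time: 4.4
tool_pos: [0.5105, 0.0976, 0.0888]
tcp_rot: [1.741, 1.733, -0.761]
wrist_force: [-0.2, 0.4, -0.1]
width: 0.349
grip_force: 0.0
```

Call:
{"name": "jog_arm", "arguments": {"deltas": [0.0007, 0, 0.0007, 0, 0, 0, -0.3, 0.0015, 0, 0.0014, 0, 0, 0, -0.3, 0.0015, 0, 0.0014, 0, 0, 0, -0.3]}}

```text
time: 4.7
tool_pos: [0.5105, 0.0975, 0.0868]
tcp_rot: [1.742, 1.733, -0.761]
wrist_force: [-0.5, -0.5, -0.3]
width: 0.349
grip_force: 0.0
```

Call:
{"name": "jog_arm", "arguments": {"deltas": [0.0007, 0, 0.0007, 0, 0, 0, -0.3, 0.0015, 0, 0.0014, 0, 0, 0, -0.3, 0.0015, 0, 0.0014, 0, 0, 0, -0.3]}}

```text
time: 5.0
tool_pos: [0.5105, 0.0974, 0.0848]
tcp_rot: [1.742, 1.733, -0.761]
wrist_force: [0.1, -0.6, 0.4]
width: 0.35
grip_force: 0.0
```

Call:
{"name": "jog_arm", "arguments": {"deltas": [0.0007, 0, 0.0007, 0, 0, 0, -0.3, 0.0015, 0, 0.0014, 0, 0, 0, -0.3, 0.0015, 0, 0.0014, 0, 0, 0, -0.3]}}

```text
time: 5.3
tool_pos: [0.5107, 0.0975, 0.0829]
tcp_rot: [1.742, 1.733, -0.761]
wrist_force: [-0.2, -0.1, -0.8]
width: 0.348
grip_force: 0.1
```

Call:
{"name": "jog_arm", "arguments": {"deltas": [0.0007, 0, 0.0007, 0, 0, 0, -0.3, 0.0015, 0, 0.0014, 0, 0, 0, -0.3, 0.0015, 0, 0.0014, 0, 0, 0, -0.3]}}

```text
time: 5.6
tool_pos: [0.5107, 0.0974, 0.0827]
tcp_rot: [1.741, 1.73, -0.762]
wrist_force: [-3.6, 1.8, 8.6]
width: 0.351
grip_force: 4.4
```

The shelf is felt at TCP z ≈ 0.083. I lift 2 mm clear and start pushing along the feed.

Call:
{"name": "jog_arm", "arguments": {"deltas": [-0.003, 0, -0.0027, 0, 0, 0, -0.3, -0.007, 0, 0.0017, 0, 0, 0, -0.3, -0.011, 0, 0.006, 0, 0, 0, -0.3, -0.015, 0, 0.0105, 0, 0, 0, -0.3, -0.019, 0, 0.015, 0, 0, 0, -0.3, -0.0235, 0, 0.019, 0, 0, 0, -0.3, -0.0275, 0, 0.0235, 0, 0, 0, -0.3, -0.0275, 0, 0.0235, 0, 0, 0, -0.3]}}

```text
time: 6.4
tool_pos: [0.5098, 0.0603, 0.0849]
tcp_rot: [1.742, 1.732, -0.763]
wrist_force: [-0.4, 0.1, -0.2]
width: 0.349
grip_force: 0.0
```

```bash
cat >> h.py <<'E'
def spec():
    c=read_camera("top"); g=cv2.cvtColor(c["color"],cv2.COLOR_BGR2GRAY); cv2.imwrite("pics/t.png",g); return c,g
E
python3 - <<'E'
from h import *
st(); a=cv2.cvtColor(cv2.imread("pics/top0.png"),cv2.COLOR_BGR2GRAY)
c,g=spec()
# block outline: dark pixels in the -y half, ahead of the fingers
for n,im in(("before",a),("now",g)):
    m=(im[198:232,285:330]<np.median(im[172:235,285:325])-22)
    print(n);print("\n".join("".join("#" if v else "." for v in r) for r in m))
E
```

```text
t 6.4 q [ 0.53  0.4   1.93 -0.7   1.38  0.88] tip chute mm [-64.1 -41.7  73.4] F [-0.4  0.1 -0.2] w 0.35
before
...........................................##
...........................................##
...........................................##
...........................................##
...........................................##
...........................................##
......................#...####.............##
..................############.............##
...............#########....##.............##
.............................#.............##
.............................#.............##
.............................#.............##
...........................................##
...........................................##
...........................................##
.............................##............##
.............................##............##
..............................#............##
..............................#............##
...........................................##
............................................#
......................
[... 1443 characters left out ...]
........##
################...........................##
###################.........................#
######################......................#
#######################.....................#
#######################.....................#
#######################.....................#
######################......................#
####################................#.......#
##################.....#############........#
############................................#
############................................#
############................................#
############................................#
##########..................................#
#########........#####......................#
```

The block moved about 16–18 mm, flat and now square to the fingers. I carry on.

Call:
{"name": "jog_arm", "arguments": {"deltas": [-0.0045, 0, 0.0047, 0, 0, 0, -0.3, -0.009, 0, 0.0095, 0, 0, 0, -0.3, -0.0135, 0, 0.0143, 0, 0, 0, -0.3, -0.018, 0, 0.019, 0, 0, 0, -0.3, -0.0224, 0, 0.024, 0, 0, 0, -0.3, -0.0267, 0, 0.0287, 0, 0, 0, -0.3, -0.031, 0, 0.0333, 0, 0, 0, -0.3, -0.031, 0, 0.0333, 0, 0, 0, -0.3]}}

```text
time: 7.25
tool_pos: [0.5098, 0.0149, 0.0852]
tcp_rot: [1.742, 1.732, -0.762]
wrist_force: [0.1, 0.5, 0.5]
width: 0.349
grip_force: 0.0
```

```bash
python3 - <<'E'
from h import *
st()
E
```

```text
t 7.25 q [ 0.46  0.36  1.98 -0.74  1.33  0.85] tip chute mm [-18.7 -41.5  73.7] F [0.1 0.5 0.5] w 0.35
```

```bash
python3 - <<'E'
from h import *
a=read_camera("scene"); b=read_camera("top")
x=cv2.resize(a["color"][140:240,250:350],(400,400),interpolation=cv2.INTER_CUBIC)
y=cv2.resize(b["color"][165:245,275:355],(400,400),interpolation=cv2.INTER_CUBIC)
cv2.imwrite("pics/s7.png",np.hstack([x,y]))
E
```

View pics/s7.png

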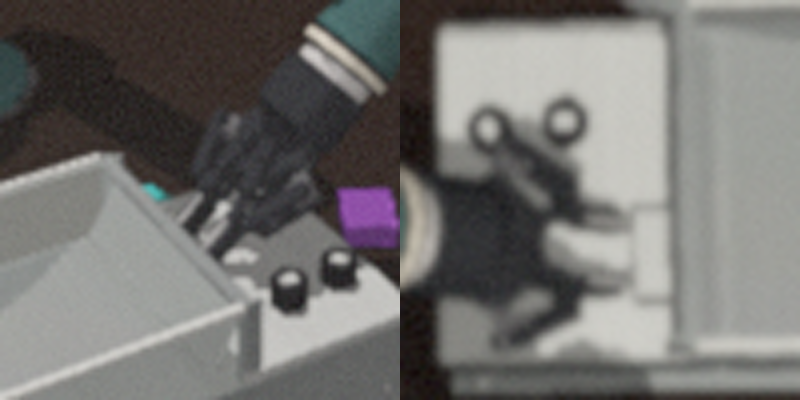

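The block is going in square under the header, with its rear edge at crop px 635 in the top view (x ≈ -40), and the mounts are clear of the gripper. I keep pushing and watch the force.

Call:
{"name": "jog_arm", "arguments": {"deltas": [-0.0034, 0, 0.0037, 0, 0, 0, -0.3, -0.0068, 0, 0.0073, 0, 0, 0, -0.3, -0.0102, 0, 0.011, 0, 0, 0, -0.3, -0.0136, 0, 0.0146, 0, 0, 0, -0.3, -0.017, 0, 0.0183, 0, 0, 0, -0.3, -0.0205, 0, 0.022, 0, 0, 0, -0.3, -0.0239, 0, 0.0256, 0, 0, 0, -0.3]}}

```text
time: 8.05
tool_pos: [0.5098, -0.0195, 0.0851]
tcp_rot: [1.742, 1.733, -0.761]
wrist_force: [0.6, 2.3, -0.0]
width: 0.351
grip_force: 1.1
```

Call:
{"name": "jog_arm", "arguments": {"deltas": [-0.0027, 0, 0.003, 0, 0, 0, -0.3, -0.0055, 0, 0.0058, 0, 0, 0, -0.3, -0.0082, 0, 0.0088, 0, 0, 0, -0.3, -0.0095, 0, 0.0102, 0, 0, 0, -0.3]}}

```text
time: 8.45
tool_pos: [0.5094, -0.0337, 0.085]
tcp_rot: [1.742, 1.732, -0.762]
wrist_force: [0.4, -0.0, -0.8]
width: 0.347
grip_force: 0.0
```

```bash
cat >> h.py <<'E'
def box():
    c=read_camera("top"); a=cv2.imread("pics/top0.png")
    d=cv2.absdiff(cv2.GaussianBlur(a,(3,3),0),cv2.GaussianBlur(c["color"],(3,3),0)).max(2)
    m=(d>22).astype(np.uint8)[165:238,325:410]
    n,l,s,ce=cv2.connectedComponentsWithStats(m)
    for k in range(1,n):
        if s[k,4]>15: print("change bbox",s[k,:4]+[325,165,0,0],"area",s[k,4],"chute",(C(ray(c,ce[k]+[325,165],.07)[0])*1000).round())
E
python3 - <<'E'
from h import *
st(); box()
E
```

```text
t 8.45 q [ 0.39  0.33  2.03 -0.78  1.28  0.82] tip chute mm [ 29.9 -41.5  73.4] F [ 0.4 -0.  -0.8] w 0.35
change bbox [325 196   5  16] area 58 chute [-20.  -5.  70.]
change bbox [325 215   5  15] area 57 chute [-21. -60.  70.]
change bbox [344 232  30   6] area 147 chute [  90. -104.   70.]
```

Call:
{"name": "jog_arm", "arguments": {"deltas": [-0.002, 0, 0.0022, 0, 0, 0, -0.3, -0.0041, 0, 0.0044, 0, 0, 0, -0.3, -0.0041, 0, 0.0044, 0, 0, 0, -0.3]}}

```text
time: 8.8
tool_pos: [0.5097, -0.0393, 0.085]
tcp_rot: [1.742, 1.733, -0.761]
wrist_force: [0.5, 0.3, -0.8]
width: 0.351
grip_force: 0.2
```

```bash
sed -i 's/d>22/d>12/' h.py; python3 - <<'E'
from h import *
st(); box()
E
```

```text
t 8.8 q [ 0.38  0.32  2.04 -0.79  1.28  0.82] tip chute mm [ 35.5 -41.2  73.5] F [ 0.5  0.3 -0.8] w 0.35
change bbox [335 173   5  58] area 206 chute [13.  2. 70.]
change bbox [325 194   6  38] area 175 chute [-19. -32.  70.]
change bbox [371 208  12  20] area 220 chute [143. -47.  70.]
change bbox [366 209   5  19] area 70 chute [114. -50.  70.]
change bbox [339 231  36   7] area 184 chute [  87. -103.   70.]
```

A block-sized change has appeared at x ≈ 115–150 in the box, so the block has slid down. I draw the fingers back, level at first.

Call:
{"name": "jog_arm", "arguments": {"deltas": [0.0055, 0, -0.0058, 0, 0, 0, -0.3, 0.011, 0, -0.0117, 0, 0, 0, -0.3, 0.0164, 0, -0.0175, 0, 0, 0, -0.3, 0.0218, 0, -0.0234, 0, 0, 0, -0.3, 0.0273, 0, -0.0292, 0, 0, 0, -0.3, 0.0341, 0, -0.0365, 0, 0, 0, -0.3, 0.0409, 0, -0.0439, 0, 0, 0, -0.3, 0.0477, 0, -0.0512, 0, 0, 0, -0.3]}}

```text
time: 9.65
tool_pos: [0.5102, 0.032, 0.085]
tcp_rot: [1.742, 1.733, -0.761]
wrist_force: [-0.2, 0.2, 0.5]
width: 0.351
grip_force: 0.0
```

Call:
{"name": "jog_arm", "arguments": {"deltas": [0, 0, -0.03, 0, 0, 0, -0.3, 0, 0, -0.07, 0, 0, 0, -0.3, 0, 0, -0.11, 0, 0, 0, -0.3, 0, 0, -0.15, 0, 0, 0, -0.3, 0, 0, -0.15, 0, 0, 0, -0.3, 0, 0, -0.15, 0, 0, 0, -0.3, 0, 0, -0.15, 0, 0, 0, -0.3, 0, 0, -0.15, 0, 0, 0, -0.3]}}

```text
time: 10.45
tool_pos: [0.51, 0.1395, 0.1858]
tcp_rot: [1.741, 1.733, -0.766]
wrist_force: [0.7, 0.0, -0.2]
width: 0.345
grip_force: 0.0
```

```bash
python3 - <<'E'
from h import *
st(); box()
c,g=spec(); a=cv2.imread("pics/top0.png",0)
for im in(a,g):
    cr=cv2.GaussianBlur(im[180:200,284:320],(0,0),1); _,t=cv2.threshold(255-cr,0,255,cv2.THRESH_OTSU)
    n,l,s,ce=cv2.connectedComponentsWithStats(t); print([ (ce[k]+[284,180]).round(1).tolist() for k in range(1,n) if s[k,4]>15])
b=read_camera("scene")["color"]; s0=cv2.imread("pics/scene0.png")
d=(cv2.absdiff(cv2.blur(b,(3,3)),cv2.blur(s0,(3,3))).max(2)>14).astype(np.uint8)[175:290,200:360]
n,l,s,ce=cv2.connectedComponentsWithStats(d); print([(s[k,:5]+[200,175,0,0,0]).tolist() for k in range(1,n) if s[k,4]>15])
E
```

```text
t 10.45 q [ 0.63  0.35  1.78 -0.63  1.59  0.82] tip chute mm [-143.2  -42.1  174.2] F [ 0.7  0.  -0.2] w 0.35
change bbox [371 208  12  20] area 221 chute [143. -47.  70.]
change bbox [366 209   5  19] area 70 chute [114. -51.  70.]
change bbox [339 231  36   7] area 182 chute [  87. -103.   70.]
[[307.5, 189.1], [292.6, 190.6]]
[[307.5, 189.2], [292.6, 190.6]]
[[217, 175, 11, 8, 47], [238, 175, 33, 16, 187], [289, 175, 14, 8, 54], [304, 175, 8, 3, 17], [312, 175, 17, 12, 108], [287, 186, 6, 5, 24], [334, 189, 17, 9, 118], [296, 193, 25, 17, 217], [346, 199, 14, 16, 154], [200, 218, 7, 22, 107], [356, 220, 4, 12, 38], [235, 229, 13, 13, 105]]
```

The block lies still in the box, the flap edge is back in its shut place, both mounts are unmoved and the fingers touch nothing.

```bash
python3 -c "
from workcell import finish_job
print(finish_job())"
```

```text
the job is handed in; nothing more can be done
None
```

I pushed the steel specimen through the flap into the collecting box and handed the job in at about 10.6 s. The last camera check showed the block at rest in the box, the flap shut and both mounts unmoved, but the hand-in returned no verdict.

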